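# Close the bottle stop on two loose bottles

### The arm

A 7-joint arm with a two-finger parallel gripper is mounted at the origin on the work surface. World frame = base frame: x ahead of the robot, y to its left, z up, the work surface at z = 0. Lengths are in m, angles in degrees, forces in N, time in s.
With the tool pointing down it reaches from about 0.35 to 0.9 m from the base axis. Payload 8.1 kg.
Tool frame: the origin (TCP) lies between the finger pads; the fingertips stand 14 mm ahead of it and the grasp point (between the pads) lies 5 mm behind it (tips_ahead is the distance from the TCP to the fingertips, in m); z points along the fingers, y is the line along which they close (so a half turn about z gives the same grasp; the last joint's range is limited). The gripper opens to 85 mm and grips with 20 to 120 N. Pads are 22 mm wide; open, the fingers measure 114 mm over their backs; the gripper's body (76 mm by 85 mm) begins 54 mm behind the grasp point. The pads swing forward as they close: fully open they stand 13 mm farther back than shut.
Start: joints at [-80.191, 24.895, 1.432, 90.138, -0.665, 64.973, -4.303], TCP at [0.169, 0.602, 0.245] pointing down, gripper open.
Joint ranges: [-149.89, 149.89], [-25.12, 119.58], [-72.63, 75.52], [4.76, 147.25], [-75.54, 255.54], [6.69, 114.76], [-157.13, 157.13]. Speed limits (degrees/s): [127.2, 127.2, 172.46, 172.46, 180, 180, 180].

### API

Orientations are given as a 3x3 rotation matrix whose columns are the frame's x, y, z axes.
In Python, from cell import * gives the robot as it stands. The module is installed in compiled form; this text tells all that it offers.
- The arm moves only by the tool drive_tool, never from a script. Its argument "targets" is a list of rows, each a list of 7 numbers: the shift along the tool's x, y, z in m, then the turn, a rotation vector about the tool's x, y, z in degrees, then the opening, from 0 (shut) to 1 (fully open). In form: [[dx, dy, dz, wx, wy, wz, grip], ...]. A call has 1 to 8 rows; each row is the pose to reach, as a shift and turn from the pose commanded when the call began, along the tool's axes at that moment; what a row does not reach only later rows make up. A row lasts 1/10 s, in which the tool goes at most 50 mm and 8.59 degrees, less where a joint would pass 70% of its speed; a pose out of reach is approached as far as the arm can. A call with a gripper value outside its range is refused whole. The fingers move at their own pace and stop on an object; "squeeze" is the grip in N (left out, the last holds). Time passes only in rows, so rows that repeat a pose let the fingers close. It gives the time, the measured TCP pose, the force, the opening and the grip force at its end, in the units of the state.
- state(): the state, without advancing time (a new reading comes with each control period).
- capture(name): name is "scene" or "top"; returns (picture, depth): 400x640x3 uint8, red, green, blue; 400x640 float32, m along the optical axis (not along the pixel's ray), 0 where there is no reading.
- camera_params(name): a dict with "K" (3x3 intrinsics, pixels), "eye" and "rotation" of the camera in the world. Camera axes: x right, y down, z forward; pixel columns grow to the right and rows downward; lengths in m; the calibration is good to about 2 mm. A picture is of the moment at which its call begins. camera_params takes no time and is no camera call.
- finish_job(): hands the job in; it is judged then, once.
Trained networks look in the newest picture that a camera, given by its name, has taken for a name from the list of things; names that differ only in an ending like _2 or _b are one class to them, and where a whole thing is asked for, a point or a joint stands for the part that bears it (a point fixed in the world has none). Each returns a list of dicts, best first, with "confidence" (0 to 1); they miss things now and then, are a little off and sometimes report something else, mostly with a low value. They report only what shows in the picture. A call takes as long as a camera call. They do not tell look-alikes from the thing itself.
- search_frame(camera, query): "at" ([row, column] in pixels, amid what is visible of it).
- regions_of(camera, query): "mask" (400x640 bool, what is visible of it) and "at" ([row, column] in pixels, amid what is visible of it).
The state is a dict: "t": time; "joints": joint angles; "qd": joint speeds; "effort": joint torques, N m; "tcp_pos": TCP position; "orientation": TCP orientation; "wrist_force": force on the tool from outside, world axes, zero at the start; "moment": the same for the moment, N m; "width": opening from 0.0 (shut) to 1.0 (fully open); "grasp_force": force on a finger pad.
Only numpy, scipy, OpenCV 4.12 (cv2) and the standard library are available. Lean on these libraries where they do the work, as an engineer would, in place of code of your own. Each camera call takes 0.05 s, during which the arm holds its last target. There are 200 camera calls.

### The job

Two glass bottles lie loose in the bottle bay. With a fingertip or the outside of the fingers, push the teal bottle stop along its rail so that it rolls them together towards the end block, and leave it clicked into the notch that closes the bay on two bottles, the second from the end block. Push only the stop: don't pinch it, don't touch or lift the bottles or ram the stop hard against them, and leave everything else on the shelf where it is.

Things in the scene. Friction and masses are not known exactly. Their poses are not given: they have to be found in the camera images.
- bay: Bottle bay fixed on the shelf: pale birch board 230 (x) x 350 (y) x 9 mm with an aluminium rail along its robot-side edge, an end block at its +y end, a lip 24 mm high (top) along its far edge (inner face x = 93). Origin on the underside; x to the far lip, y along the rail to the end block, z up. Board: x -125 to 105, y -190 to 160. Rail: 24 mm wide, centre line x = -88, y -190 to 130, top z = 21.
- end_face (a point): Middle of the end block's inner face, which the bottles roll up against: (12, 130, 37) mm in the bay's frame. The block reaches 60 mm above the shelf, x -70 to 95, y 130 to 160.
- notch_two (a point): Centre of the second notch from the end block, on the rail's top: (-88, 7, 21) mm in the bay's frame. Four notches, dark cross grooves 16 mm wide in the rail at y = -113, -53, 7 and 67, each with a black line on the board on the robot's side, close the bay on four, three, two and one bottles.
- stop (a joint): Travel of the teal bottle stop along the rail, m, 0 to 0.222, growing towards the end block. Notches at 0.03 (four bottles), 0.09 (three), 0.15 (two), 0.21 (one). Starts between 0 and 0.075. Sliding takes about 1 N. Within about 5 mm of a notch the spring catch drops in and draws the stop to its middle; pushing it out again takes about 5 N. In the notch for two the blade leaves two bottles 8 mm of play.
- catch (a joint): Drop of the stop's spring catch, m: about 0 while it rides on the rail, about 0.004 when dropped into a notch. Its 8 mm steel head stands 6 mm proud of the saddle when riding, 2 mm when dropped, 15 mm on the +y side of the tab.
- tab (a point): Top middle of the stop's upright thumb tab, over the rail, 75 mm above the shelf; y is the push direction, axes as the bay's. The tab is 6 mm thick along the rail, 40 mm wide across it, and rises 40 mm from the saddle (34 mm across, 50 mm along the rail, centred under the tab, top 35 mm above the shelf). An orange pointer under the tab on the robot's side shows its place against the black lines.
- blade (a point): Middle of the stop's blade, 6 mm thick along the rail and in line with the tab (same y in the bay), which crosses the bay from the rail to x = 55 mm and moves the bottles; it stands 12 to 58 mm above the shelf. The point lies at x = -7 in the bay, 35 mm above the shelf.
- bottle_a: Closed glass bottle lying on its side in the bay, nearer the end block: body 56 mm in diameter and 95 mm long, white collar and pale blue cap, 151 mm overall. Origin on its axis, middle of the glass body, 37 mm above the shelf; x along its axis to the cap, away from the robot. About 0.3 kg; rolls along the bay.
- bottle_b: The second closed glass bottle, the same, lying loose between the first one and the stop.
- dispenser: Pale blue push dispenser with white pump head, 70 mm diameter, 160 mm tall; origin under its centre. Leave alone.
- tray: Stainless steel tray 200 x 280 x 22 mm; origin under its centre. Leave alone.
- scoop: White measuring spoon, 150 mm long, lying in the tray. Leave alone.
- teat: Bottle teat in its white collar, 48 mm diameter, 42 mm tall, in the tray; origin under its centre. Leave alone.
- teether: Pink silicone teether ring, 76 mm across, 13 mm thick, lying flat on the shelf; origin under its centre. Leave alone.
- beaker: Yellow beaker, 70 mm across, 75 mm tall; origin under its centre. Leave alone.
- pads: Off-white jar with a wooden lid, 80 mm diameter, 85 mm tall; origin under its centre. Leave alone.
- toggle (a joint): Toggle switch on the front of the white bottle warmer (132 mm diameter, 135 mm tall, fixed at the back of the shelf on the robot's right), rad; 0 is off. Leave it off.
Things that resemble listed ones, but are neither listed nor needed, are in the scene too. Leave any green, orange or red look-alike of the bottle_a alone.

How it is judged (in metres and radians):
At the end, for the whole second after the job is handed in: The stop is at rest in the second notch from the end block (travel 0.15 m within 2.5 mm) with its catch dropped by more than 2.5 mm, and both bottles lie still on the board between blade and end block, their axes within 0.2 rad of straight across the bay (value of joint stop between 0.1475 and 0.1525 m and value of joint catch above 0.0025 m and velocity of joint stop between -0.005 and 0.005 m/s and y of bottle_a in the frame of bay between 0.03 and 0.11 m and x of bottle_a in the frame of bay between -0.045 and 0.015 m and z of each of bottle_a, bottle_b in the frame of bay below 0.042 m and linear speed of each of bottle_a, bottle_b below 0.01 m/s and angle between the x axis of each of bottle_a, bottle_b and the x axis of bay, either way round below 0.2 rad and y of bottle_b in the frame of bay between 0.03 and 0.11 m and x of bottle_b in the frame of bay between -0.045 and 0.015 m); the robot touches nothing.
It fails at once if a bottle is lifted off the board (10 mm or more) (z of any of bottle_a, bottle_b in the frame of bay above 0.047 m).
It fails at once if the robot itself touches a bottle (over 1 N) (contact force between any of the fingers, the arm and bottle_a above 1 N or contact force between any of the fingers, the arm and bottle_b above 1 N).
It fails at once if the stop's tab is pinched between the fingers (contact force between the fingers and stop above 1 N and y of the grasp point in the frame of tab between -0.005 and 0.005 m and x of the grasp point in the frame of tab between -0.03 and 0.03 m and z of the grasp point in the frame of tab below 0.014 m).
It fails at once if the stop is forced hard against the bottles (over 25 N between stop and bottle) (contact force between stop and bottle_a above 25 N or contact force between stop and bottle_b above 25 N).
It fails at once if another thing on the shelf is shifted by more than 10 mm, or the warmer's toggle is flipped (value of joint toggle above 0.3 rad or distance of any of dispenser, tray, scoop, teat, teether, beaker, pads from where it was at the start of the episode above 0.01 m).
It also fails if it takes over 38 s, if anything falls off the work surface, if the arm or the gripper's body presses on something with over 40 N, if the wrist force passes 120 N, or if a joint passes its speed limit or range.

## Working session

There is one attempt and no reset: what is moved stays moved. The work goes in short steps, Python scripts to look and compute and a tool call to move; the robot and the scene stay as the last step left them, time stands still between calls to the robot, and variables do not carry over. Pictures are saved under pics/ and viewed, at most 10 in all, crops included, and the job is handed in when it is done.

Besides the shell and the picture viewer there is one more tool, called after "Request:" as a command line: name --pt "numbers of a row" for each row, then --argument value for the rest. drive_tool: Moves the arm, as the interface text tells. Its arguments: {"type":"object","properties":{"targets":{"type":"array","items":{"type":"array","items":{"type":"number"}}},"squeeze":{"type":"number"}},"required":["targets"]}

```bash
mkdir -p pics
cat > h.py <<'E'
from cell import *
import numpy as np, cv2
def world(cam,d,rc):
    p=camera_params(cam);K=np.array(p["K"]);r,c=rc
    ray=np.linalg.inv(K)@[c,r,1.0]
    return np.array(p["eye"])+np.array(p["rotation"])@(ray*d)
def cloud(cam,depth,mask):
    p=camera_params(cam);K=np.array(p["K"]);r,c=np.nonzero(mask&(depth>0));z=depth[r,c]
    P=np.stack([(c-K[0,2])/K[0,0]*z,(r-K[1,2])/K[1,1]*z,z])
    return (np.array(p["rotation"])@P).T+np.array(p["eye"])
E
python3 - <<'E'
from h import *
s=state();print(s["tcp_pos"],np.round(s["orientation"],3),s["width"])
for n in("top","scene"):
    im,d=capture(n);cv2.imwrite(f"pics/{n}0.png",im[...,::-1]);np.save(f"{n}_d.npy",d)
    for q in("stop","bay","bottle_a"):
        for o in regions_of(n,q)[:3]:
            P=cloud(n,d,o["mask"]);
            if len(P):print(n,q,round(o["confidence"],2),np.round(o["at"]),len(P),np.round(np.percentile(P,[2,50,98],axis=0),3).tolist())
E
```

```text
[0.16890167 0.60123926 0.24452087] [[-0.963  0.27  -0.   ]
 [ 0.27   0.963 -0.002]
 [-0.    -0.002 -1.   ]] 1.0054178158886975
top stop 0.73 [214. 382.] 319 [[0.459, -0.175, 0.011], [0.494, -0.143, 0.04], [0.609, -0.129, 0.076]]
top bay 0.59 [202. 358.] 5559 [[0.418, -0.201, 0.004], [0.531, -0.065, 0.011], [0.659, 0.138, 0.062]]
top bottle_a 0.97 [293. 422.] 780 [[0.174, -0.311, 0.004], [0.235, -0.27, 0.049], [0.305, -0.23, 0.059]]
top bottle_a 0.88 [117. 272.] 664 [[0.78, 0.158, 0.024], [0.81, 0.232, 0.049], [0.852, 0.296, 0.059]]
top bottle_a 0.75 [202. 317.] 654 [[0.466, 0.038, 0.042], [0.528, 0.07, 0.059], [0.605, 0.095, 0.068]]
scene stop 0.59 [240. 255.] 607 [[0.461, -0.176, 0.008], [0.52, -0.147, 0.036], [0.618, -0.128, 0.074]]
scene stop 0.37 [180. 375.] 127 [[0.416, 0.383, 0.002], [0.455, 0.4, 0.018], [0.47, 0.43, 0.042]]
scene bay 0.89 [246. 278.] 4999 [[0.442, -0.205, 0.005], [0.577, -0.089, 0.01], [0.672, 0.141, 0.06]]
scene bottle_a 0.91 [252. 427.] 987 [[0.79, 0.155, 0.013], [0.83, 0.221, 0.044], [0.863, 0.288, 0.056]]
scene bottle_a 0.89 [207. 178.] 558 [[0.178, -0.311, 0.018], [0.26, -0.277, 0.046], [0.313, -0.231, 0.056]]
scene bottle_a 0.68 [216. 315.] 743 [[0.474, 0.035, 0.01], [0.549, 0.059, 0.052], [0.615, 0.09, 0.065]]
```

View pics/top0.png

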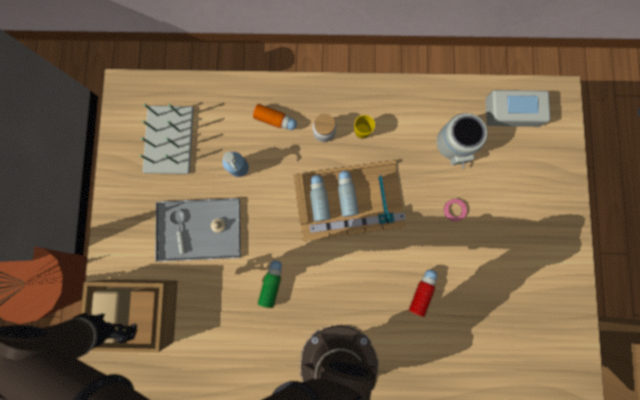

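View pics/scene0.png

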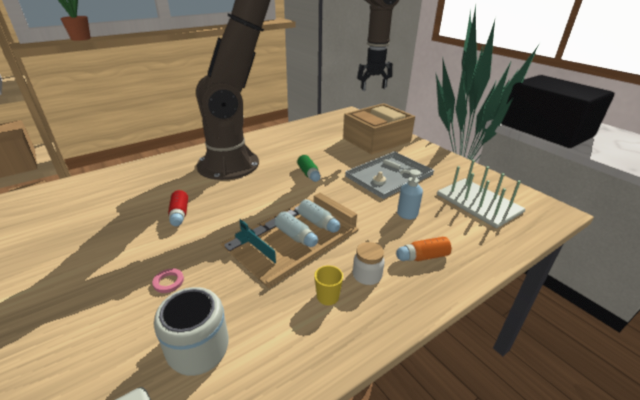

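Run:
```python
from h import *
d=np.load("top_d.npy");im=cv2.imread("pics/top0.png")
m=np.zeros(d.shape,bool);m[150:250,285:412]=1
P=cloud("top",d,m);h=cv2.cvtColor(im,cv2.COLOR_BGR2HSV)[m&(d>0)]
print("table z",np.median(P[:,2][P[:,2]<.004]))
B=P[P[:,2]>.0055]
c,s,a=cv2.minAreaRect((B[:,:2]*1000).astype(np.float32));print("rect",c,s,a)
teal=(h[:,0]>82)&(h[:,0]<100)&(h[:,1]>130)&(P[:,2]>.025)
T=P[teal];print("teal",len(T),np.round(np.percentile(T,[1,50,99],axis=0),3).tolist())
v=cv2.fitLine((T[:,:2]*1000).astype(np.float32),cv2.DIST_HUBER,0,.01,.01).ravel();print("line",v,np.degrees(np.arctan2(v[1],v[0])))
hi=T[T[:,2]>.062];print("tab",len(hi),np.round(hi.mean(0),3), hi[:,:2].min(0),hi[:,:2].max(0))
cv2.imwrite("pics/crop.png",cv2.resize(im[150:250,285:412],None,fx=6,fy=6,interpolation=cv2.INTER_CUBIC))
for yaw in np.radians([a,a-90,a+90]):
    ex=np.array([np.cos(yaw),np.sin(yaw)]);
    if ex[0]<.8: continue
    ey=np.array([-ex[1],ex[0]]);x=B[:,:2]@ex;y=B[:,:2]@ey
    print("yaw",np.degrees(yaw),"x",x.min(),x.max(),"y",y.min(),y.max(),"tab ",hi[:,:2].mean(0)@ex,hi[:,:2].mean(0)@ey)
```

```text
table z 0.00030177763036776106
rect (544.1091918945312, -26.483428955078125) (340.27593994140625, 431.1278991699219) 1.0152084827423096
teal 151 [[0.464, -0.172, 0.03], [0.488, -0.145, 0.047], [0.609, -0.13, 0.078]]
line [ 9.8861176e-01  1.5048853e-01  5.2260730e+02 -1.4313324e+02] 8.655238
tab 24 [ 0.485 -0.151  0.073] [ 0.46520498 -0.15764327] [ 0.6002485  -0.13110871]
yaw 1.0152084827423096 x 0.37341651105845775 0.7136924769407914 y -0.25168362627413376 0.17944425860124205 tab  0.48247113218346555 -0.159229766535368
```

View pics/crop.png

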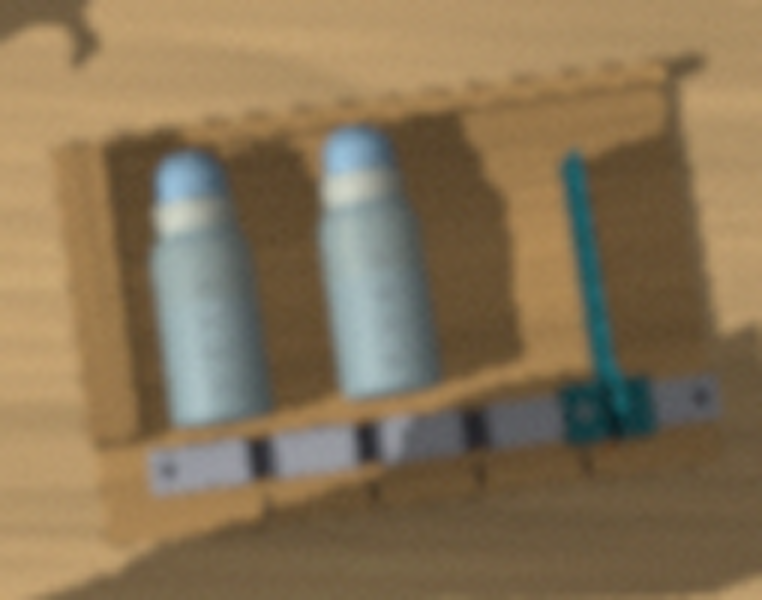

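The crop shows the end block at left (crop col ~100), the bottles at cols ~210 and ~380, and the teal stop at col ~610. Grooves show at (458,262), (443,368) and (428,475); black lines are at cols 266, 374, 480 and 586.

```bash
cat >> h.py <<'E'
def onplane(cam,rc,z):
    p=camera_params(cam);o=np.array(p["eye"]);v=world(cam,1.0,rc)-o
    return o+v*(z-o[2])/v[2]
E
python3 - <<'E'
from h import *
g={}
for n,(r,c) in dict(one=(458,262),two=(443,368),three=(428,475)).items():
    g[n]=onplane("top",(150+r/6-.4,285+c/6-.4),.021);print(n,g[n].round(4))
e=(g["one"]-g["three"]);print("spacing",np.linalg.norm(e)/2,"yaw",np.degrees(np.arctan2(-e[0],e[1])))
y=np.radians(8.6);ex=np.array([np.cos(y),np.sin(y)]);ey=np.array([-ex[1],ex[0]])
tab=np.array([.485,-.151]);d=tab-g["two"][:2];print("tab rel notch two x,y",d@ex,d@ey,"travel",.15+d@ey)
# saddle centre estimate
s=onplane("top",(150+410/6-.4,285+607/6-.4),.035)[:2]-g["two"][:2];print("saddle",s@ex,s@ey)
# behind-tab start: bay y 55 mm behind tab
o=np.array(state()["orientation"]);t=np.array(state()["tcp_pos"])
print("tool x heading",np.degrees(np.arctan2(o[1,0],o[0,0])))
E
```

```text
one [0.4492 0.0388 0.021 ]
two [ 0.4586 -0.0201  0.021 ]
three [ 0.468  -0.0797  0.021 ]
spacing 0.059951058473644576 yaw 9.01215339977202
tab rel notch two x,y 0.006567427386612297 -0.13335644288744597 travel 0.016643557112554025
saddle -0.0001844600611302633 -0.13216401396912486
tool x heading 164.30767997409103
```

Request:
drive_tool --pt "-0.526 -0.696 0 0 0 -24.5 0" --pt "-0.526 -0.696 0 0 0 -24.5 0" --pt "-0.526 -0.696 0 0 0 -24.5 0" --pt "-0.526 -0.696 0 0 0 -24.5 0" --pt "-0.526 -0.696 0 0 0 -24.5 0" --pt "-0.526 -0.696 0 0 0 -24.5 0" --pt "-0.526 -0.696 0 0 0 -24.5 0" --pt "-0.526 -0.696 0 0 0 -24.5 0"

```text
t: 1.2
tcp_pos: [0.3153, 0.2274, 0.2456]
orientation: [[-0.988, -0.153, 0.001], [-0.153, 0.988, 0.001], [-0.001, 0.001, -1.0]]
wrist_force: [1.5, 0.5, 1.0]
width: 0.002
grasp_force: 0.0
```

Request:
drive_tool --pt "-0.104 -0.459 0 0 0 0 0" --pt "-0.104 -0.459 0 0 0 0 0" --pt "-0.104 -0.459 0 0 0 0 0" --pt "-0.104 -0.459 0 0 0 0 0" --pt "-0.104 -0.459 0 0 0 0 0" --pt "-0.104 -0.459 0 0 0 0 0" --pt "-0.104 -0.459 0 0 0 0 0" --pt "-0.104 -0.459 0 0 0 0 0"

```text
t: 2.0
tcp_pos: [0.4625, -0.1446, 0.2457]
orientation: [[-0.988, -0.154, 0.001], [-0.154, 0.988, 0.0], [-0.001, -0.0, -1.0]]
wrist_force: [0.9, 0.5, 1.5]
width: -0.002
grasp_force: 0.0
```

```bash
python3 -c "
from h import *
s=state();print(s['tcp_pos'],s['joints'])"
```

```text
[ 0.46252571 -0.14464154  0.2456976 ] [-15.57078151  12.16408667  32.20880159 111.07966168  -7.58405709
  58.74259148 118.84109096]
```

Request:
drive_tool --pt "-0.015 -0.071 0 0 0 0 0" --pt "-0.015 -0.071 0.02 0 0 0 0" --pt "-0.015 -0.071 0.06 0 0 0 0" --pt "-0.015 -0.071 0.1 0 0 0 0" --pt "-0.015 -0.071 0.14 0 0 0 0" --pt "-0.015 -0.071 0.17 0 0 0 0" --pt "-0.015 -0.071 0.184 0 0 0 0" --pt "-0.015 -0.071 0.184 0 0 0 0"

```text
t: 2.8
tcp_pos: [0.4868, -0.2103, 0.0601]
orientation: [[-0.988, -0.153, -0.003], [-0.153, 0.988, 0.001], [0.003, 0.001, -1.0]]
wrist_force: [-0.7, -0.6, 0.9]
width: 0.0
grasp_force: 0.0
```

Run:
```python
from h import *
s=state();print(s['tcp_pos'],s['wrist_force'])
im,d=capture("scene");cv2.imwrite("pics/s1.png",cv2.resize(im[150:300,180:380],None,fx=4,fy=4,interpolation=cv2.INTER_CUBIC)[...,::-1])
```

```text
[ 0.48681315 -0.2102658   0.06008614] [-0.72666418 -0.62186097  0.92806319]
```

View pics/s1.png

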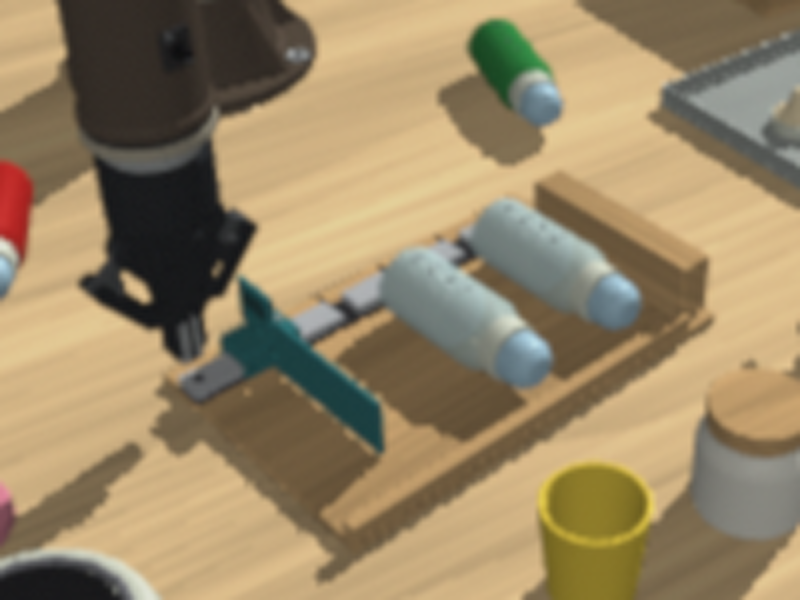

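The view shows the shut fingers on the -y side of the tab, over the rail end (crop 185,350). The tab is at (250,300), and the knuckles clear its top.

Request:
drive_tool --pt "0 0.005 -0.003 0 0 0 0" --pt "0 0.01 -0.004 0 0 0 0" --pt "0 0.015 -0.004 0 0 0 0" --pt "0 0.02 -0.004 0 0 0 0" --pt "0 0.025 -0.004 0 0 0 0" --pt "0 0.03 -0.004 0 0 0 0" --pt "0 0.035 -0.004 0 0 0 0" --pt "0 0.04 -0.004 0 0 0 0"

```text
t: 3.65
tcp_pos: [0.4814, -0.1706, 0.0652]
orientation: [[-0.988, -0.153, -0.0], [-0.153, 0.988, 0.0], [0.0, 0.0, -1.0]]
wrist_force: [0.3, -0.2, 0.2]
width: 0.0
grasp_force: 0.0
```

Request:
drive_tool --pt "0 0.004 0 0 0 0 0" --pt "0 0.008 0 0 0 0 0" --pt "0 0.012 0 0 0 0 0" --pt "0 0.016 0 0 0 0 0" --pt "0 0.02 0 0 0 0 0" --pt "0 0.024 0 0 0 0 0" --pt "0 0.028 0 0 0 0 0" --pt "0 0.032 0 0 0 0 0"

```text
t: 4.45
tcp_pos: [0.4766, -0.1391, 0.0653]
orientation: [[-0.988, -0.153, 0.0], [-0.153, 0.988, 0.0], [-0.0, 0.0, -1.0]]
wrist_force: [0.5, -1.2, 1.1]
width: -0.0
grasp_force: 0.6
```

```bash
cat >> h.py <<'E'
N2=np.array([.4586,-.0201]);Y=np.radians(8.8);EX=np.array([np.cos(Y),np.sin(Y)]);EY=np.array([-EX[1],EX[0]])
def look(tag):
    s=state();t=np.array(s["tcp_pos"]);q=t[:2]-N2;print("tcp bay x,y rel notch2",(q@EX).round(4),(q@EY).round(4),"z",t[2].round(4),"F",np.round(s["wrist_force"],1),"t",s["t"])
    im,d=capture("top");cv2.imwrite(f"pics/{tag}.png",cv2.resize(im[150:250,285:412],None,fx=6,fy=6,interpolation=cv2.INTER_CUBIC)[...,::-1])
    h=cv2.cvtColor(im,cv2.COLOR_RGB2HSV);m=(h[...,0]>82)&(h[...,0]<100)&(h[...,1]>130);m[:150]=0;m[250:]=0;m[:,:285]=0;m[:,412:]=0
    P=cloud("top",d,m);P=P[P[:,2]>.028];x=(P[:,:2]-N2)@EX;y=(P[:,:2]-N2)@EY
    b=(x>.04)&(x<.14)&(P[:,2]>.045);print("blade y rel notch2",b.sum(),np.median(y[b]) if b.any() else None,"all",np.median(y) if len(y) else None)
E
python3 -c "
from h import *
look('t2')"
```

```text
tcp bay x,y rel notch2 -0.0004 -0.1204 z 0.0653 F [ 0.5 -1.2  1.1] t 4.45
blade y rel notch2 33 -0.10277810621597824 all -0.10251856244587332
```

Request:
drive_tool --pt "0 0.004 0 0 0 0 0" --pt "0 0.008 0 0 0 0 0" --pt "0 0.012 0 0 0 0 0" --pt "0 0.016 0 0 0 0 0" --pt "0 0.02 0 0 0 0 0" --pt "0 0.024 0 0 0 0 0" --pt "0 0.028 0 0 0 0 0" --pt "0 0.032 0 0 0 0 0"

```text
t: 5.3
tcp_pos: [0.4717, -0.1075, 0.0653]
orientation: [[-0.988, -0.153, 0.0], [-0.153, 0.988, 0.0], [-0.0, 0.0, -1.0]]
wrist_force: [0.7, -1.8, -0.6]
width: -0.001
grasp_force: 0.5
```

Request:
drive_tool --pt "0 0.004 0 0 0 0 0" --pt "0 0.008 0 0 0 0 0" --pt "0 0.012 0 0 0 0 0" --pt "0 0.016 0 0 0 0 0" --pt "0 0.02 0 0 0 0 0" --pt "0 0.024 0 0 0 0 0" --pt "0 0.028 0 0 0 0 0" --pt "0 0.032 0 0 0 0 0"

```text
t: 6.1
tcp_pos: [0.4668, -0.0756, 0.0653]
orientation: [[-0.988, -0.153, -0.0], [-0.153, 0.988, 0.0], [0.0, 0.0, -1.0]]
wrist_force: [-0.9, -1.5, 1.1]
width: -0.0
grasp_force: 0.6
```

```bash
python3 -c "
from h import *
look('t3')"
```

```text
tcp bay x,y rel notch2 -0.0004 -0.0561 z 0.0653 F [-0.9 -1.5  1.1] t 6.1
blade y rel notch2 28 -0.03883263422513926 all -0.03858943412054098
```

View pics/t3.png

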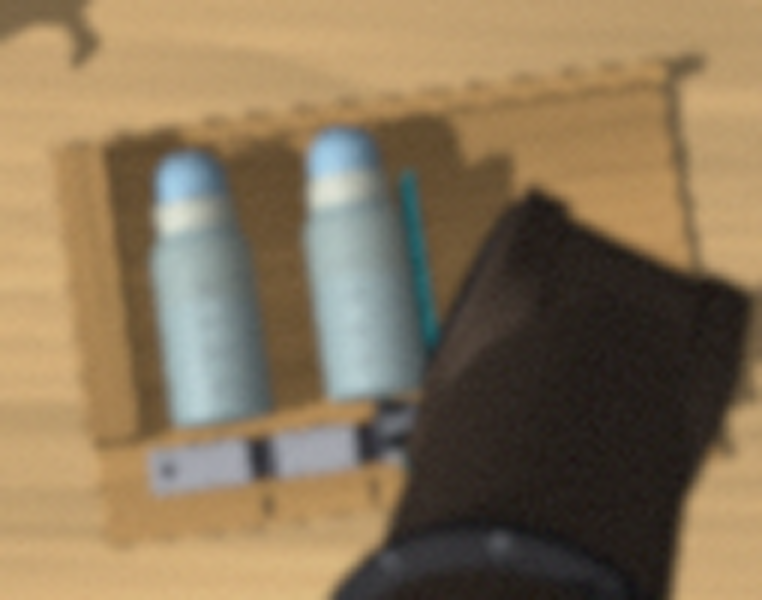

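The blade (crop col ~415) has just reached bottle_b (col ~365), and the bottles lie straight. I'll continue slowly.

Request:
drive_tool --pt "0 0.003 0 0 0 0 0" --pt "0 0.006 0 0 0 0 0" --pt "0 0.009 0 0 0 0 0" --pt "0 0.012 0 0 0 0 0" --pt "0 0.015 0 0 0 0 0" --pt "0 0.018 0 0 0 0 0" --pt "0 0.021 0 0 0 0 0" --pt "0 0.024 0 0 0 0 0"

```text
t: 6.95
tcp_pos: [0.4631, -0.0522, 0.0653]
orientation: [[-0.988, -0.153, 0.0], [-0.153, 0.988, 0.0], [-0.0, 0.0, -1.0]]
wrist_force: [0.7, -1.3, 0.2]
width: -0.0
grasp_force: 0.5
```

Request:
drive_tool --pt "0 0.0015 0 0 0 0 0" --pt "0 0.003 0 0 0 0 0" --pt "0 0.0045 0 0 0 0 0" --pt "0 0.006 0 0 0 0 0" --pt "0 0.0075 0 0 0 0 0" --pt "0 0.009 0 0 0 0 0" --pt "0 0.0105 0 0 0 0 0" --pt "0 0.0115 0 0 0 0 0"

```text
t: 7.75
tcp_pos: [0.4614, -0.0407, 0.0653]
orientation: [[-0.988, -0.153, -0.0], [-0.153, 0.988, 0.0], [-0.0, 0.0, -1.0]]
wrist_force: [-0.2, 1.0, 1.1]
width: -0.0
grasp_force: 0.0
```

```bash
python3 -c "
from h import *
look('t4')"
```

```text
tcp bay x,y rel notch2 -0.0004 -0.0208 z 0.0653 F [-0.2  1.   1.1] t 7.75
blade y rel notch2 17 -0.0030374649607434567 all -0.0030374649607434567
```

The contact force is gone, so the catch has probably dropped in. I'll back off, raise the arm and check.

Request:
drive_tool --pt "0 -0.01 0 0 0 0 0" --pt "0 -0.03 0 0 0 0 0" --pt "0 -0.05 -0.03 0 0 0 0" --pt "0 -0.07 -0.07 0 0 0 0" --pt "0 -0.11 -0.1 0 0 0 0" --pt "0 -0.16 -0.12 0 0 0 0" --pt "0 -0.2 -0.12 0 0 0 0" --pt "0 -0.2 -0.12 0 0 0 0"

```text
t: 8.6
tcp_pos: [0.4917, -0.2469, 0.187]
orientation: [[-0.989, -0.145, 0.003], [-0.145, 0.989, -0.005], [-0.002, -0.005, -1.0]]
wrist_force: [-0.9, -0.1, 0.2]
width: -0.002
grasp_force: 0.0
```

Run:
```python
from h import *
look('t5')
im,d=capture("scene");cv2.imwrite("pics/s5.png",cv2.resize(im[180:280,220:360],None,fx=5,fy=5,interpolation=cv2.INTER_CUBIC)[...,::-1])
```

```text
tcp bay x,y rel notch2 -0.002 -0.2292 z 0.187 F [-0.9 -0.1  0.2] t 8.6
blade y rel notch2 22 -0.0021590397893473923 all -0.0023137683910767217
```

View pics/t5.png

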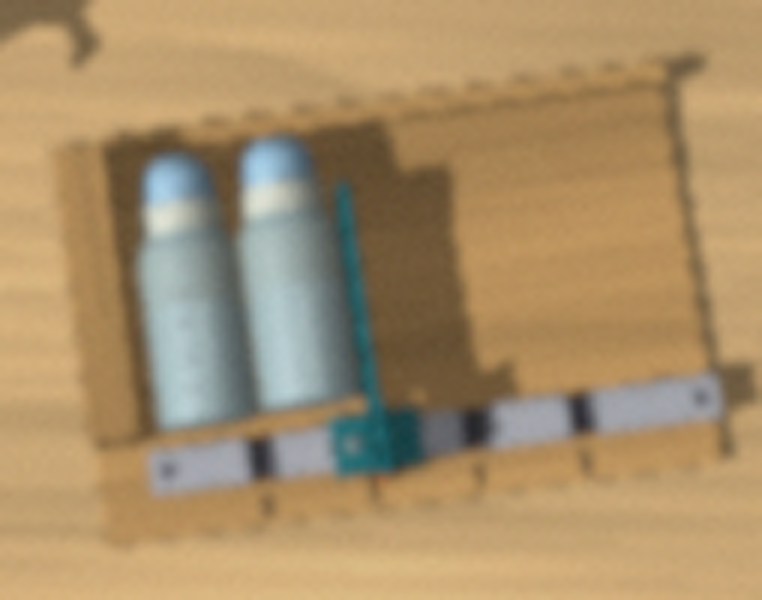

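View pics/s5.png

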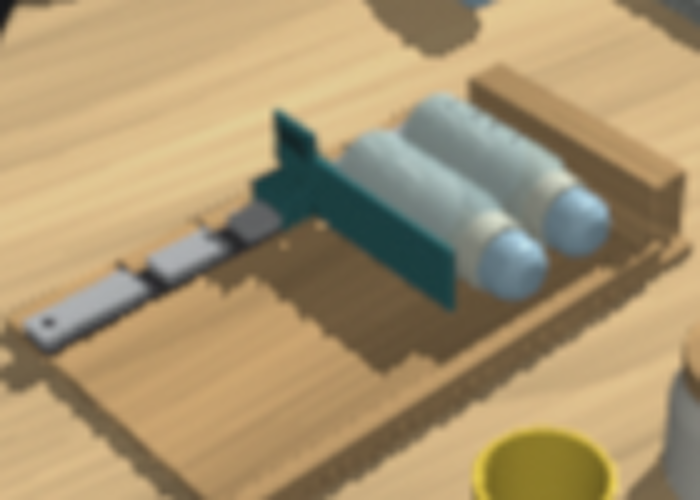

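The stop sits over the second notch: the saddle centre is at crop col ~375 and the black line at 374. Both bottles are straight, with play. To confirm the click, I'll go back and nudge the tab lightly; a latched stop should resist.

Request:
drive_tool --pt "0 0.05 0 0 0 0 0" --pt "0 0.09 0.02 0 0 0 0" --pt "0 0.13 0.05 0 0 0 0" --pt "0 0.15 0.09 0 0 0 0" --pt "0 0.17 0.12 0 0 0 0" --pt "0 0.19 0.12 0 0 0 0" --pt "0 0.198 0.12 0 0 0 0" --pt "0 0.2 0.12 0 0 0 0"

```text
t: 9.5
tcp_pos: [0.4613, -0.0398, 0.0654]
orientation: [[-0.988, -0.156, -0.0], [-0.156, 0.988, 0.0], [0.0, 0.0, -1.0]]
wrist_force: [0.1, -0.4, 0.3]
width: 0.002
grasp_force: 0.0
```

Request:
drive_tool --pt "0 0.0005 0 0 0 0 0" --pt "0 0.001 0 0 0 0 0" --pt "0 0.001 0 0 0 0 0"

```text
t: 9.8
tcp_pos: [0.4617, -0.0408, 0.0657]
orientation: [[-0.988, -0.152, 0.001], [-0.152, 0.988, -0.0], [-0.001, -0.0, -1.0]]
wrist_force: [-0.6, 0.3, -0.1]
width: 0.001
grasp_force: 0.0
```

Request:
drive_tool --pt "0 0.0005 0 0 0 0 0" --pt "0 0.001 0 0 0 0 0" --pt "0 0.001 0 0 0 0 0"

```text
t: 10.1
tcp_pos: [0.4611, -0.0392, 0.0653]
orientation: [[-0.988, -0.153, -0.0], [-0.153, 0.988, 0.0], [0.0, 0.0, -1.0]]
wrist_force: [0.2, 0.0, 0.1]
width: -0.003
grasp_force: 0.0
```

The fingertip is 1.5 mm past its earlier place and still feels no contact. So the catch drew the stop ahead, and it is latched. I'll retreat and hand in.

Request:
drive_tool --pt "0 -0.01 0 0 0 0 0" --pt "0 -0.03 0 0 0 0 0" --pt "0 -0.05 -0.03 0 0 0 0" --pt "0 -0.07 -0.07 0 0 0 0" --pt "0 -0.1 -0.1 0 0 0 0" --pt "0 -0.12 -0.12 0 0 0 0" --pt "0 -0.12 -0.12 0 0 0 0" --pt "0 -0.12 -0.12 0 0 0 0"

```text
t: 10.9
tcp_pos: [0.4793, -0.1583, 0.1853]
orientation: [[-0.988, -0.152, 0.001], [-0.152, 0.988, 0.0], [-0.001, 0.0, -1.0]]
wrist_force: [-0.3, 0.2, -1.0]
width: -0.001
grasp_force: 0.0
```

Run:
```python
from h import *
look('t6')
print(finish_job())
```

```text
tcp bay x,y rel notch2 -0.0007 -0.1397 z 0.1853 F [-0.3  0.2 -1. ] t 10.9
blade y rel notch2 15 0.0010079672040028767 all 0.0009820064621033561
the job is handed in; nothing more can be done
None
```

I pushed the stop into the two-bottle notch with both bottles straight behind the blade, and handed the job in at about 11 s. The click is inferred from the stop jumping ahead of the fingertip and the blade measuring about 1 mm from the notch centre; no verdict came back.

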